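# Calibrate the bench scale and put its check weight away

## Task

Calibrate the bench scale: swing the dust cover fully aside on its pin, and while the brass check weight still stands on the platter press the orange calibration key right down, hold it for a second and let it come up again. Then put the weight away lying on its side, fully home in its own cut-out in the fitted tray, and swing the dust cover completely shut over the key. Leave the two smaller weights and everything else on the table where they are.

Things in the scene. Friction and masses are not known exactly. Their poses are not given: they have to be found in the camera images.
- bench_scale: White bench scale, 230 mm deep (own x), 210 mm wide (own y), fixed to the table. Origin: centre of its underside on the table. Own -x side is the front. The front third (x from -112 to -39 mm) is a grey panel, top 50 mm above the table, with display and keypad on the left and the calibration port on the right; behind it the steel platter.
- platter_center (a point): Centre of the platter's flat top, 62 mm above the table; the platter is 146 mm (x) by 196 mm (y); axes as the scale's.
- cover_pin (a point): Top of the single vertical pin on which the aluminium dust cover pivots, 61 mm above the table, at (-78, -22) mm in the scale's frame.
- cover_knob (a point): Top centre of the black round thumb knob on the cover, 77 mm above the table and 54 mm from the pin. The knob is 14 mm across and 17 mm tall, standing 3 mm above the cover plate, whose top is 57 mm above the table. The cover is a flat disc of 51 mm with an arm to the pin; closed, knob and disc lie toward the scale's -y from the pin.
- port_cover (a joint): Swing of the dust cover about its vertical pin, rad: 0 closed over the port (a stop), growing as the knob goes toward the front (own -x) of the scale, clockwise seen from above, to the stop at 1.75 fully aside, where it overhangs the front edge by about 25 mm. Light friction (about 0.5 N at the knob); it stays where it is left.
- key_top (a point): Centre of the top of the orange calibration key, 24 mm across, in the port under the cover, at (-78, -62) mm in the scale's frame; its top stands 53.5 mm above the table, 3.5 mm above the panel; bezel around it only 1.5 mm high.
- cal_key (a joint): Travel of the calibration key in m: 0 up, 0.003 fully down; spring, about 1 N to start and 4.5 N fully down; it comes up when let go.
- brass_weight_500: The 500 g brass check weight: octagonal prism 38 mm across flats and 46 mm tall, then a round neck 16 mm across, 6 mm high, then a round knob 27 mm across, 12 mm high (64 mm in all). Origin: centre of its base; own z runs along its axis to the knob; flats face its own x and y and the diagonals between, so it does not roll when laid on its side. Starts standing on the platter.
- weight_center (a point): Middle of the weight's octagonal body, 23 mm above its base (its centre of mass lies about 4 mm further toward the knob).
- weight_knob (a point): Top centre of the weight's knob.
- weight_tray: Fitted weight tray fixed to the table: wooden frame 107 mm (own x) by 228 mm (own y), 41 mm high, with a black insert (top 38 mm above the table) cut to the outline of each weight, recess floors yellow. Origin: centre of its underside. Weights lie in it on their side, knob toward own +x. The left recess (own y = +45 mm) is for the 500 g weight, empty at the start; on the right the smaller recesses hold the 200 g and 100 g weights.
- recess_500 (a point): Where the middle of the 500 g weight's body belongs when it lies home, 29 mm above the table, at (-12, 45) mm in the tray's frame; axes as the tray's. The recess is 28 mm deep, floor 10 mm above the table: body part 51 mm long (x, centred on the point) by 43 mm wide (y), then 21 mm long by 32 mm wide for the neck and knob at the +x end. Each long side has a finger scoop at the same depth, 34 mm long (x, centred on the point) and 27 mm wide.
- brass_weight_200: 200 g brass weight of the same shape, 28 mm across flats, lying in its own recess; leave it there.
- brass_weight_100: 100 g brass weight of the same shape, 22 mm across flats, lying in its own recess; leave it there.
- timer: mechanical kitchen timer, round white base 66 mm, red dial, 46 mm tall; bystander
- pastry_brush: wooden pastry brush, 205 mm long (along its y), 34 mm wide, 14 mm high; bystander
- glass_mug: clear glass mug, 77 mm across (116 mm with its handle), 100 mm tall; bystander
- egg_1: brown egg, 57 x 44 mm, lying; bystander
- egg_2: brown egg, 58 x 45 mm, lying; bystander
There are look-alikes about, which are no part of the job. What is shaped like the brass_weight_500 but black is not meant.

How it is judged:
On the way, in this order (a step that is already met when the one before it is completed fails the run):
1. the dust cover is swung aside (joint above 1.3 rad) with the check weight still standing on the platter (value of joint port_cover above 1.3 rad and x of weight_center in the frame of platter_center between -0.065 and 0.065 m and y of weight_center in the frame of platter_center between -0.09 and 0.09 m and z of weight_center in the frame of platter_center between 0.018 and 0.028 m and angle between brass_weight_500's own z axis and vertical below 0.1 rad), for 0.1 s.
2. the calibration key is pressed down (2 mm or more for 0.5 s) with the check weight standing on the platter and the cover aside (value of joint cal_key above 0.002 m and value of joint port_cover above 1 rad and x of weight_center in the frame of platter_center between -0.065 and 0.065 m and y of weight_center in the frame of platter_center between -0.09 and 0.09 m and z of weight_center in the frame of platter_center between 0.018 and 0.028 m and angle between brass_weight_500's own z axis and vertical below 0.1 rad), for 0.5 s.
At the end, for the whole second after the job is handed in: The 500 g weight lies at rest on its side in its recess, its body's middle within 6 mm of where it belongs and its axis within 0.1 rad of the tray's x and of level; the dust cover is shut (joint below 0.1 rad); the key is up (distance between weight_center and recess_500 below 0.006 m and angle between the z axis of brass_weight_500 and the x axis of weight_tray, either way round below 0.1 rad and angle between brass_weight_500's own z axis and vertical between 1.47 and 1.67 rad and linear speed of brass_weight_500 below 0.02 m/s and value of joint port_cover below 0.1 rad and value of joint cal_key below 0.001 m); the robot touches nothing.
It fails at once if a bystander, or one of the two smaller weights, is moved more than 30 mm (distance of any of timer, pastry_brush, glass_mug, egg_1, egg_2, brass_weight_200, brass_weight_100 from where it was at the start of the episode above 0.03 m).
It also fails if it takes over 72 s, if anything falls off the work surface, if the arm or the gripper's body presses on something with over 40 N, if the wrist force passes 120 N, or if a joint passes its speed limit or range.

## Robot

A 7-joint arm with a two-finger parallel gripper is mounted at the origin on a cart in front of the work surface, level with it; the furniture and walls round the work are solid. World frame = base frame: x ahead of the robot, y to its left, z up, the work surface at z = 0. Lengths are in m, angles in rad, forces in N, time in s.
With the tool pointing down it reaches from about 0.35 to 0.9 m from the base axis. Payload 8.1 kg.
Tool frame: the origin (TCP) lies midway between the tips of the shut fingers; the grasp point (between the pads) lies arm.grip_point_offset behind it (arm.grip_point_offset is the distance from the TCP to the grasp point, in m); y points along the fingers, z is the direction in which the jaws open and shut, and the axes are right-handed (so a half turn about y gives the same grasp; the last joint's range is limited). The gripper opens to 92 mm and grips with 3 to 60 N. Pads are 19 mm wide; open, the fingers measure 130 mm over their backs; the gripper's body (75 mm by 190 mm) begins 47 mm behind the grasp point.
Start: joints at [1.1, 0.434, 0.025, 1.573, -0.012, 1.134, -0.075], TCP at [0.225, -0.583, 0.227] pointing down, gripper open.
Joint ranges: [-2.62, 2.62], [-0.44, 2.09], [-1.27, 1.32], [0.08, 2.57], [-1.32, 4.46], [0.12, 2], [-2.74, 2.74]. Speed limits (rad/s): [2.22, 2.22, 3.01, 3.01, 3.14, 3.14, 3.14].

## Interface

Orientations are given as a rotation vector (axis times angle).
In Python, from cell import arm, get_image, camera_info gives the robot as it stands.
- The arm moves only by the tool carry_out, never from a script. Its argument "steps" is one flat list of numbers, 5 for each row, row after row: the opening, from 0 (shut) to 1 (fully open), then the shift along the world's x, y, z in units of 0.1 m (1.0 is 0.1 m), then the turn about the world's z in units of 45 degrees (1.0 is 45 degrees). In form: [hand, dx, dy, dz, spin, hand, dx, dy, dz, spin, ...]. A call has 1 to 12 rows; each row is the pose to reach, as a shift and turn from the pose commanded when the call began; what a row does not reach only later rows make up. A row lasts 1/10 s, in which the tool goes at most 50 mm and 8.59 degrees, less where a joint would pass 70% of its speed; a pose out of reach is approached as far as the arm can. A call with a number of a shift or a turn outside -1 to 1 is refused whole. A call with a gripper value outside its range is refused whole. The fingers move at their own pace and stop on an object; "grip_force" is the grip in N (left out, the last holds). Time passes only in rows, so rows that repeat a pose let the fingers close. It gives the time, the measured TCP pose, the force and the opening at its end, in the units of the state.
- arm.observe(): the state, without advancing time (a new reading comes with each control period).
- get_image(name): name is "scene" or "top"; returns (picture, depth): 420x560x3 uint8, red, green, blue; 420x560 float32, m along the optical axis (not along the pixel's ray), 0 where there is no reading.
- camera_info(name): a dict with "fovy" (degrees; the focal length in pixels is half the picture's height over the tangent of half this angle, whatever the lens; pixels are square), "cx", "cy" (the principal point, pixels), "R" (3x3) and "t" (3): a world point X has camera coordinates R X + t. Camera axes: x right, y down, z forward; pixel columns grow to the right and rows downward; lengths in m; the calibration is good to about 2 mm. A picture is of the moment at which its call begins. camera_info takes no time and is no camera call.
- arm.sign_off(): hands the job in, once; it reports no verdict.
The state is a dict: "clock": time; "joints": joint angles; "dq": joint speeds; "joint_efforts": joint torques, N m; "position": TCP position; "ee_rot": TCP orientation; "force": force on the tool from outside, world axes, zero at the start; "ft_torque": the same for the moment, N m; "width": opening from 0.0 (shut) to 1.0 (fully open).
Only numpy, scipy, OpenCV 4.12 (cv2) and the standard library are available. Lean on these libraries where they do the work, as an engineer would, in place of code of your own. Each camera call takes 0.05 s, during which the arm holds its last target. There are 200 camera calls.

## Working session

There is one attempt and no reset: what is moved stays moved. The work goes in short steps, Python scripts to look and compute and a tool call to move; the robot and the scene stay as the last step left them, time stands still between calls to the robot, and variables do not carry over. Pictures are saved under pics/ and viewed, about 8 in all and at most 12, crops included, and the job is handed in when it is done.

Besides the shell and the picture viewer there is one more tool, called after "Call:" as a command line: name --argument value ..., lists and objects as JSON in quotes. carry_out: Moves the arm, as the interface text tells. Shifts and turns lie within -1 to 1; 1 stands for 0.1 m of shift or 45 degrees of turn. Its arguments: {"type":"object","properties":{"steps":{"type":"array","items":{"type":"number"}},"grip_force":{"type":"number"}},"required":["steps"]}

```bash
ls; mkdir -p pics; cat > h.py <<'E'
import numpy as np,cv2
from cell import arm,get_image,camera_info
def cam(n):
    c=camera_info(n);f=210/np.tan(np.radians(c['fovy'])/2);return f,c['cx'],c['cy'],np.array(c['R']),np.array(c['t'])
def cloud(n,d):
    f,cx,cy,R,t=cam(n);v,u=np.mgrid[:420,:560]
    P=np.stack([(u-cx)/f*d,(v-cy)/f*d,d],-1);return (P-t)@R
def ray(n,u,v,z):
    f,cx,cy,R,t=cam(n);o=-R.T@t;q=R.T@np.array([(u-cx)/f,(v-cy)/f,1]);return o+q*(z-o[2])/q[2]
def proj(n,X):
    f,cx,cy,R,t=cam(n);q=R@np.array(X)+t;return f*q[0]/q[2]+cx,f*q[1]/q[2]+cy
def grab(n,tag):
    p,d=get_image(n);np.savez(f'{n}_{tag}.npz',p=p,d=d);cv2.imwrite(f'pics/{n}_{tag}.png',p[...,::-1]);return p,d
E
python3 - <<'E'
from h import *
for n in('scene','top'):
    grab(n,'0');c=cam(n);print(n,c[0],c[1:3],-c[3].T@c[4],c[3].round(3).tolist())
o=arm.observe();print(o,arm.grip_point_offset)
a=cv2.imread('pics/scene_0.png');b=cv2.imread('pics/top_0.png')
E
```

```text
pics
scene 416.9529809049495 (289.94142134226666, 201.997035376872) [-0.24433009  0.56789528  0.81907379] [[-0.575, -0.818, -0.015], [-0.465, 0.342, -0.817], [0.674, -0.462, -0.576]]
top 386.0974216250525 (282.0672963158788, 207.72439725451335) [0.41503173 0.01425471 1.1995519 ] [[0.007, -1.0, 0.022], [-0.99, -0.009, -0.138], [0.138, -0.02, -0.99]]
{'clock': 0.1, 'joints': array([ 1.10041902,  0.43517225,  0.0249805 ,  1.5739868 , -0.01158155,
        1.13399493, -0.07510046]), 'dq': array([ 0.00050447, -0.0019588 , -0.00067174, -0.00146332, -0.00093713,
       -0.00031835, -0.00053467]), 'joint_efforts': array([ 3.33497417e-03, -6.69122028e+01,  9.88042429e-01, -3.15143681e+01,
       -6.06117421e-02,  3.73780704e-02,  5.72424983e-05]), 'position': array([ 0.22449457, -0.58280989,  0.22601923]), 'ee_rot': array([-0.37620673,  2.02227325, -2.01948212]), 'force': array([ 0.11412128,  0.08909885, -0.07079926]), 'ft_torque': array([ 0.01778334,  0.01144658, -0.00676809]), 'width': 1.0008666803243724} 0.0188
```

View pics/top_0.png

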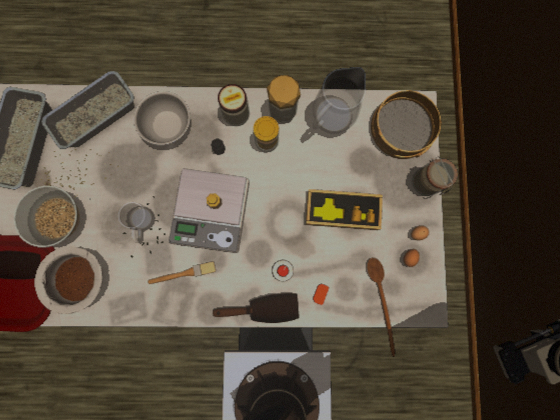

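View pics/scene_0.png

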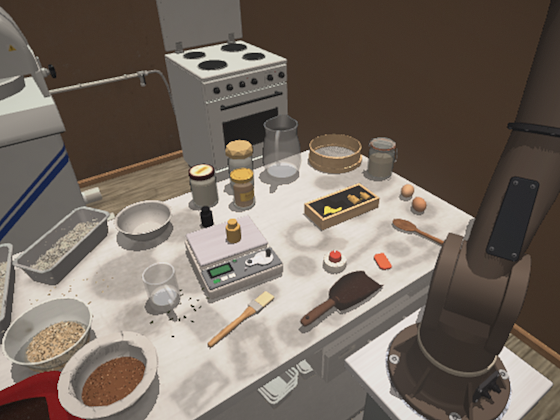

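The top view shows the scale at about (207,210), with the brass weight on its platter at (213,200) and the cover and knob at (220,240). The tray is at (343,210), with the empty yellow recess at (328,210). Things that could be taken for the weight are the black weight-shaped piece at (218,147) and the small brass weights at (358,215) and (371,215). I choose the brass one on the platter.

```bash
python3 - <<'E'
from h import *
for n in('top','scene'):
    z=np.load(f'{n}_0.npz');p,d=z['p'],z['d'];W=cloud(n,d);hsv=cv2.cvtColor(p,cv2.COLOR_RGB2HSV)
    def rect(name,m):
        m=cv2.morphologyEx(m.astype('uint8'),cv2.MORPH_OPEN,np.ones((2,2)))
        k,l,s,c=cv2.connectedComponentsWithStats(m);i=1+s[1:,4].argmax();q=W[l==i]
        r=cv2.minAreaRect((q[:,:2]*1000).astype('float32'));print(n,name,s[i].tolist(),np.round(r[0],1),np.round(r[1],1),round(r[2],2),'z',q[:,2].mean().round(4),q[:,2].std().round(4))
    x,y,Z=W[...,0],W[...,1],W[...,2]
    sc=(abs(y-.22)<.16)&(abs(x-.40)<.16)
    tr=(abs(y+.18)<.16)&(abs(x-.42)<.1)
    rect('platter',sc&(Z>.056)&(Z<.068)); rect('scale',sc&(Z>.03)&(Z<.068)); rect('tray',tr&(Z>.03)&(Z<.05))
    H,S,V=[hsv[...,i] for i in range(3)]
    rect('brass',sc&(H>10)&(H<28)&(S>130)&(Z>.05)); rect('yellow',tr&(H>25)&(H<35)&(S>180)&(V>120))
    for (nm,X) in (('table',(.3,.0)),):
        m=(abs(x-X[0])<.02)&(abs(y-X[1])<.02);print(nm,Z[m].mean())
p=np.load('top_0.npz')['p'];q=np.load('scene_0.npz')['p']
a=cv2.resize(p[160:260,160:260],(400,400),interpolation=3);b=cv2.resize(p[170:250,300:400],(500,400),interpolation=3)[:, :400]
c=cv2.resize(q[195:305,180:290],(400,400),interpolation=3)
cv2.imwrite('pics/c1.png',np.hstack([a,c])[...,::-1])
E
```

```text
top platter [175, 213, 67, 13, 551] [522.9 143. ] [323.8  89.2] 65.45 z 0.0653 0.0841
top scale [170, 213, 76, 41, 2531] [504.2 159.4] [315.2 129.2] 80.74 z 0.0557 0.083
top tray [287, 267, 3, 9, 23] [386.8 -28.8] [24.1  6.8] 0.6 z 0.0353 0.0096Traceback (most recent call last):
  File "<stdin>", line 13, in <module>
  File "<stdin>", line 6, in rect
ValueError: attempt to get argmax of an empty sequence
```

```bash
cat > m.py <<'E'
from h import *
for n in('top','scene'):
    z=np.load(f'{n}_0.npz');p,d=z['p'],z['d'];W=cloud(n,d);hsv=cv2.cvtColor(p,cv2.COLOR_RGB2HSV)
    def rect(name,m):
        m=(m&(d>0)).astype('uint8')
        k,l,s,c=cv2.connectedComponentsWithStats(m,connectivity=4)
        if k<2: print(n,name,'none');return
        i=1+s[1:,4].argmax();q=W[l==i]
        r=cv2.minAreaRect((q[:,:2]*1000).astype('float32'));print(n,name,s[i].tolist(),np.round(r[0],1),np.round(r[1],1),round(r[2],2),'z',np.median(q[:,2]).round(4),q[:,2].std().round(4),'mean',q[:,:2].mean(0).round(4))
    x,y,Z=W[...,0],W[...,1],W[...,2]
    sc=(abs(y-.22)<.16)&(abs(x-.58)<.16)
    tr=(abs(y+.18)<.16)&(abs(x-.58)<.1)
    rect('platter',sc&(Z>.057)&(Z<.067)&(x>.53)); rect('scale',sc&(Z>.03)&(Z<.068)); rect('tray',tr&(Z>.03)&(Z<.05))
    H,S,V=[hsv[...,i] for i in range(3)]
    rect('brass',sc&(H>10)&(H<28)&(S>130)&(Z>.05));rect('brasstop',sc&(H>10)&(H<28)&(S>100)&(Z>.119)&(Z<.135)); rect('yellow',tr&(H>25)&(H<35)&(S>180)&(V>120))
    m=(abs(x-.45)<.02)&(abs(y)<.02);print('table',np.median(Z[m]),Z[m].std())
p=np.load('top_0.npz')['p'];q=np.load('scene_0.npz')['p']
a=cv2.resize(p[160:260,160:260],(400,400),interpolation=3);c=cv2.resize(q[195:305,180:290],(400,400),interpolation=3)
b=cv2.resize(p[180:240,295:395],(400,200),interpolation=3);e=cv2.resize(q[175:235,295:395],(400,200),interpolation=3)
cv2.imwrite('pics/c1.png',np.vstack([np.hstack([a,c]),np.hstack([b,e])])[...,::-1])
E
python3 m.py
```

```text
top platter [174, 168, 73, 54, 2868] [607.5 204.8] [195.8 146. ] 82.19 z 0.0614 0.002 mean [0.608  0.2059]
top scale [169, 168, 81, 85, 5077] [567.1 210.3] [211.  228.2] 82.38 z 0.0592 0.0072 mean [0.5638 0.2074]
top tray [307, 189, 76, 40, 2063] [ 576.2 -200.5] [227.9 107.7] 86.17 z 0.0379 0.003 mean [ 0.5772 -0.2089]
top brass [207, 194, 13, 13, 141] [586.9 189.8] [37. 35.] 48.97 z 0.1199 0.0129 mean [0.5858 0.1881]
top brasstop [208, 194, 10, 10, 71] [588.3 188.3] [23.3 25.7] 39.37 z 0.1252 0.002 mean [0.5885 0.1881]
top yellow [314, 198, 29, 22, 385] [ 579.1 -152.1] [67.9 89.4] 6.31 z 0.0094 0.0036 mean [ 0.5729 -0.154 ]
table -0.001349824525520093 0.0022428418076361483
scene platter [185, 215, 82, 51, 2019] [608.9 206.2] [195.8 149.9] 82.47 z 0.0613 0.0016 mean [0.6011 0.2171]
scene scale [184, 215, 99, 80, 4442] [568.  212.8] [208.5 232.6] 82.4 z 0.0563 0.0086 mean [0.5461 0.2258]
scene tray [304, 183, 75, 40, 1277] [ 577.3 -198.9] [231.3 113.6] 85.26 z 0.0382 0.0031 mean [ 0.5741 -0.1996]
scene brass [226, 219, 14, 23, 135] [584.7 192.4] [33.8 29.5] 45.89 z 0.1071 0.0158 mean [0.5824 0.1942]
scene brasstop [228, 219, 9, 7, 49] [586.5 190.3] [21.9 22.2] 55.3 z 0.1247 0.0021 mean [0.5851 0.1916]
scene yellow none
table -0.00307486692991761 0.34466828175908304
```

View pics/c1.png

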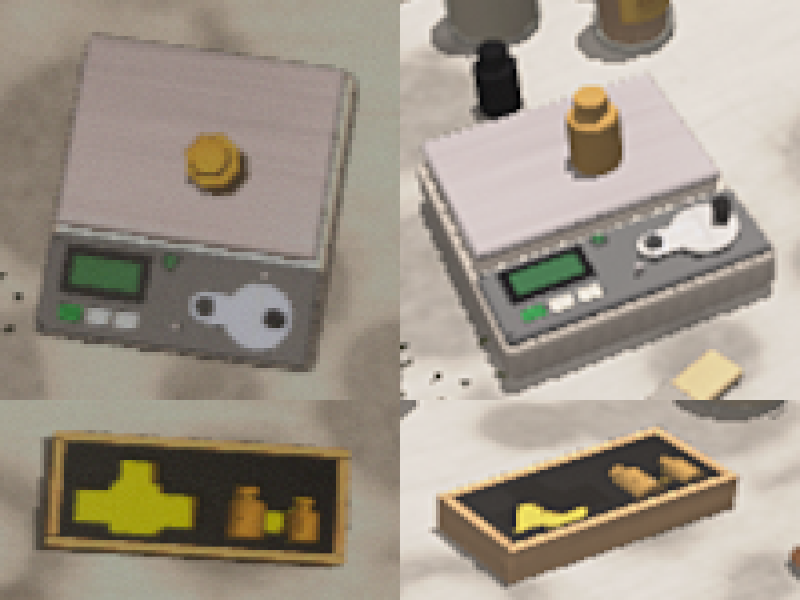

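The crop confirms the choice: a brass-coloured weight standing on the platter (crop px 215,162), with the black look-alike off the scale. Rectangle sizes match the description (scale 211x228, platter 196x146, tray 228x108). Next I compute the targets.

```bash
cat >> h.py <<'E'
from scipy.spatial.transform import Rotation as Ro
def fr(o,yawdeg):
    y=np.radians(yawdeg);c,s=np.cos(y),np.sin(y);return lambda a,b:(np.array(o)+[c*a-s*b,s*a+c*b]).round(4)
S=fr((.5675,.2113),-7.65); T=fr((.5767,-.1998),-4.2)
def st():
    o=arm.observe();m=Ro.from_rotvec(o['ee_rot']).as_matrix();j=m[:,2]
    print('t',round(o['clock'],2),'pos',o['position'].round(4),'point',m[:,1].round(3),'jawdir deg',round(np.degrees(np.arctan2(j[1],j[0])),2),'F',o['force'].round(2),'w',round(o['width'],3),'j',o['joints'].round(2))
E
python3 - <<'E'
from h import *
st()
for n,a,b in(('pin',-78,-22),('knob0',-78,-76),('key',-78,-62)):print(n,S(a/1e3,b/1e3))
for th in(.45,.9,1.35,1.75):
    print(th,S(-.078-.054*np.sin(th),-.022-.054*np.cos(th)))
print('recess',T(-.012,.045))
# knob and pin dark blobs in both views
for n in('top','scene'):
    z=np.load(f'{n}_0.npz');p,d=z['p'],z['d'];W=cloud(n,d);g=p.max(2)
    for nm,c,h in(('knob',S(-.078,-.076),.077),('pin',S(-.078,-.022),.061)):
        u,v=proj(n,(*c,h));m=np.zeros(g.shape,bool);m[int(v)-5:int(v)+7,int(u)-5:int(u)+7]=1
        if n=='top':
            mm=m&(g<100);vv,uu=np.nonzero(mm);wt=(110.-g[mm]);u1,v1=(uu*wt).sum()/wt.sum(),(vv*wt).sum()/wt.sum()
            print(n,nm,(round(u,1),round(v,1)),(u1.round(1),v1.round(1)),mm.sum(),ray(n,u1,v1,h-.004)[:2].round(4),'pred',c)
        else:
            mm=m&(W[...,2]>h-.008)&(W[...,2]<h+.006)&(g<100);print(n,nm,mm.sum(),W[mm].mean(0).round(4) if mm.any() else '')
# tray edge fit: yellow polygon
z=np.load('top_0.npz');p,d=z['p'],z['d'];hsv=cv2.cvtColor(p,cv2.COLOR_RGB2HSV)
m=cv2.inRange(hsv,(24,170,110),(36,255,255));m[:,:300]=0;m[:,350:]=0
vv,uu=np.nonzero(m);P=np.array([ray('top',a,b,.010)[:2] for a,b in zip(uu,vv)])
c=T(-.012,.045);print('yellow n',len(P),'mean',P.mean(0).round(4),'y range',np.percentile(P[:,1],[1,99]),'mid body',c)
E
```

```text
t 0.1 pos [ 0.2245 -0.5828  0.226 ] point [-0.001  0.001 -1.   ] jawdir deg -68.93 F [ 0.11  0.09 -0.07] w 1.001 j [ 1.1   0.44  0.02  1.57 -0.01  1.13 -0.08]
pin [0.4873 0.1999]
knob0 [0.4801 0.1464]
key [0.4819 0.1602]
0.45 [0.4575 0.1548]
0.9 [0.4409 0.1722]
1.35 [0.4335 0.1952]
1.75 [0.4359 0.2165]
recess [ 0.568 -0.154]
top knob (np.float64(228.2), np.float64(238.4)) (np.float64(228.3), np.float64(239.4)) 20 [0.4773 0.1466] pred [0.4801 0.1464]
top pin (np.float64(210.7), np.float64(236.1)) (np.float64(210.1), np.float64(236.9)) 32 [0.4854 0.202 ] pred [0.4873 0.1999]
scene knob 19 [0.4766 0.1478 0.0741]
scene pin 10 [0.484  0.2006 0.0605]
yellow n 396 mean [ 0.5729 -0.1538] y range [-0.19721046 -0.10981799] mid body [ 0.568 -0.154]
```

Call:
carry_out --steps '[1,0.5,0.5,0,-0.2,1,1,1,0,-0.3,1,1,1,0,-0.3]'

```text
clock: 0.4
position: [0.3263, -0.481, 0.2263]
ee_rot: [-0.14, 2.156, -2.153]
force: [0.6, -0.4, -0.7]
width: 0.999
```

Call:
carry_out --steps '[1,0.5,0.5,0,-0.2,1,1,1,0,-0.338,1,1,1,0,-0.338]'

```text
clock: 0.7
position: [0.4262, -0.3809, 0.2265]
ee_rot: [-0.147, -2.151, 2.15]
force: [-0.2, -0.2, -0.2]
width: 0.997
```

Call:
carry_out --steps '[0.5,0.25,0.5,0,0,0.5,0.5,1,0,0,0.5,0.5,1,0,0]'

```text
clock: 1.0
position: [0.4777, -0.2765, 0.2264]
ee_rot: [-0.136, -2.16, 2.154]
force: [-1.0, 0.1, 0.8]
width: 0.788
```

Call:
carry_out --steps '[0.5,0,0.5,0,0,0.5,0,1,0,0]'

```text
clock: 1.2
position: [0.4744, -0.1826, 0.2263]
ee_rot: [-0.145, -2.151, 2.151]
force: [1.5, 1.0, -0.4]
width: 0.618
```

Call:
carry_out --steps '[0.5,0,0.5,0,0,0.5,0,1,0,0]'

```text
clock: 1.4
position: [0.4741, -0.0817, 0.2266]
ee_rot: [-0.144, -2.152, 2.152]
force: [1.5, 0.4, -0.1]
width: 0.505
```

Call:
carry_out --steps '[0.5,0,0.5,0,0,0.5,0,1,0,0]'

```text
clock: 1.6
position: [0.4742, 0.0183, 0.2267]
ee_rot: [-0.144, -2.152, 2.152]
force: [1.0, -0.2, 0.4]
width: 0.502
```

Call:
carry_out --steps '[0.5,0,0.5,0,0,0.5,0,1,0,0,0.5,0,1,0,0]'

```text
clock: 1.9
position: [0.4738, 0.1243, 0.2268]
ee_rot: [-0.133, -2.161, 2.154]
force: [-0.2, -0.0, -0.4]
width: 0.505
```

```bash
python3 -c "
from h import *
st()"
```

```text
t 1.9 pos [0.4738 0.1243 0.2268] point [-0.     0.003 -1.   ] jawdir deg -97.08 F [-0.18 -0.01 -0.39] w 0.505 j [-0.16  0.23 -0.25  1.88  0.06  1.04 -2.12]
```

Call:
carry_out --steps '[0.5,0.03,0.3,-0.4,0,0.5,0.03,0.3,-0.8,0,0.5,0.03,0.3,-0.8,0,0.5,0.03,0.3,-0.8,0]'

```text
clock: 2.3
position: [0.4774, 0.1458, 0.1469]
ee_rot: [-0.142, -2.15, 2.153]
force: [0.3, -0.7, 0.5]
width: 0.502
```

```bash
python3 - <<'E'
from h import *
st();p,d=grab('top','1');q,_=grab('scene','1')
a=cv2.resize(p[190:270,180:280],(500,400),interpolation=3);c=cv2.resize(q[200:300,190:290],(400,400)[:2],interpolation=3)[:, :300]
cv2.imwrite('pics/c2.png',np.hstack([a,c])[...,::-1])
E
```

```text
t 2.3 pos [0.4774 0.1458 0.1469] point [-0.002 -0.001 -1.   ] jawdir deg -97.67 F [ 0.32 -0.75  0.53] w 0.502 j [-0.21  0.34 -0.25  1.96  0.11  0.86 -2.22]
```

View pics/c2.png

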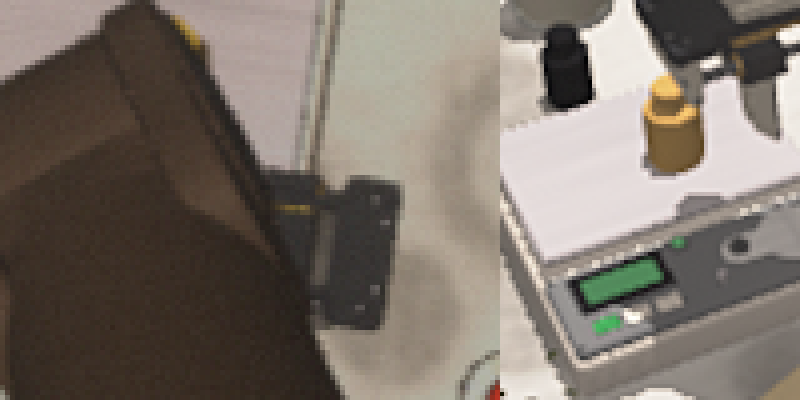

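Call:
carry_out --steps '[0.4,0,0,-0.4,0,0.4,0,0,-0.7,0,0.4,0,0,-0.81,0,0.4,0,0,-0.81,0]' --grip_force 6

```text
clock: 2.8
position: [0.4778, 0.1463, 0.0659]
ee_rot: [-0.144, -2.151, 2.152]
force: [-0.1, -0.1, 0.4]
width: 0.404
```

Call:
carry_out --steps '[0,0,0,0,0,0,0,0,0,0,0,0,0,0,0,0,0,0,0,0,0,0,0,0,0]'

```text
clock: 3.3
position: [0.4781, 0.1459, 0.0666]
ee_rot: [-0.146, -2.151, 2.153]
force: [-1.2, -4.6, 7.1]
width: 0.144
```

```bash
python3 -c "
from h import *
st()"
```

```text
t 3.3 pos [0.4781 0.1459 0.0666] point [ 0.001 -0.001 -1.   ] jawdir deg -97.69 F [-1.23 -4.63  7.08] w 0.144 j [-0.23  0.45 -0.22  2.04  0.16  0.67 -2.27]
```

Call:
carry_out --steps '[0,-0.08,0.016,0,0,0,-0.155,0.045,0,0,0,-0.225,0.085,0,0,0,-0.29,0.134,0,0,0,-0.345,0.195,0,0,0,-0.392,0.259,0,0,0,-0.427,0.33,0,0,0,-0.453,0.408,0,0,0,-0.465,0.49,0,0,0,-0.467,0.569,0,0,0,-0.455,0.64,0,0,0,-0.447,0.69,0,0]'

```text
clock: 4.5
position: [0.4332, 0.2166, 0.0657]
ee_rot: [-0.143, -2.153, 2.153]
force: [-4.3, -9.0, 0.8]
width: 0.147
```

Call:
carry_out --steps '[0,0,0,0,0,0.4,0,0,0,0,0.4,0,0,0,0,0.4,0,0,0,0,0.4,0,0,0.6,0,0.4,0,0,0.8,0]'

```text
clock: 5.1
position: [0.4334, 0.2162, 0.1477]
ee_rot: [-0.144, -2.154, 2.152]
force: [0.9, 0.2, -0.0]
width: 0.398
```

```bash
python3 -c "
from h import *
st()"
```

```text
t 5.1 pos [0.4334 0.2162 0.1477] point [ 0.001  0.001 -1.   ] jawdir deg -97.63 F [ 0.88  0.24 -0.03] w 0.398 j [-0.36  0.32 -0.26  1.99  0.11  0.85 -2.39]
```

Call:
carry_out --steps '[0.55,0.2,-0.45,0,0,0.55,0.43,-0.87,0,0,0.55,0.43,-0.87,-0.4,0,0.55,0.43,-0.87,-0.65,0,0.55,0.43,-0.87,-0.65,0]'

```text
clock: 5.6
position: [0.4743, 0.1276, 0.0783]
ee_rot: [-0.14, -2.148, 2.152]
force: [0.1, 1.0, 1.2]
width: 0.551
```

```bash
python3 - <<'E'
from h import *
st();p,d=grab('top','2');q,e=grab('scene','2')
a=cv2.resize(p[200:270,190:260],(400,400),interpolation=3);c=cv2.resize(q[225:295,220:290],(400,400),interpolation=3)
cv2.imwrite('pics/c3.png',np.hstack([a,c])[...,::-1])
E
```

```text
t 5.6 pos [0.4743 0.1276 0.0783] point [-0.005 -0.001 -1.   ] jawdir deg -97.69 F [0.1  0.95 1.24] w 0.551 j [-0.21  0.42 -0.21  2.04  0.13  0.69 -2.21]
```

View pics/c3.png

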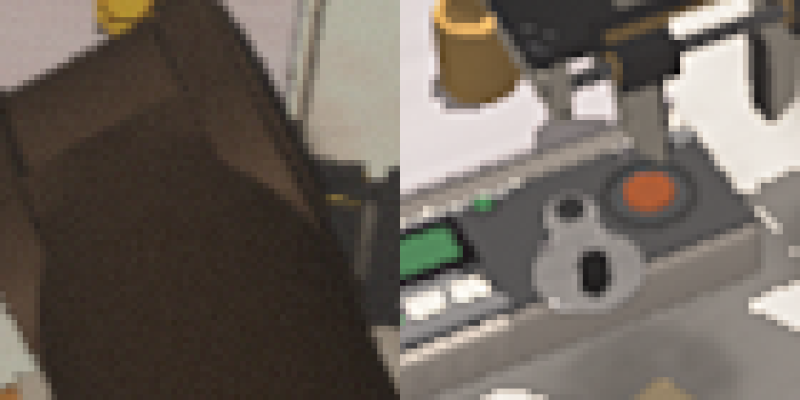

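The cover sits aside (disc at crop 590,260). The orange key is exposed at (650,190) with a dark bezel round it, one finger hangs above it, and the weight is still standing.

```bash
python3 - <<'E'
from h import *
z=np.load('scene_2.npz');q,e=z['p'],z['d'];W=cloud('scene',e);hsv=cv2.cvtColor(q,cv2.COLOR_RGB2HSV)
m=cv2.inRange(hsv,(3,120,100),(14,255,255));m[:225]=0;m[295:]=0;m[:,:300-70]=0;m[:,300:]=0
vv,uu=np.nonzero(m);print(len(uu),'key px',uu.mean(),vv.mean(),'->',ray('scene',uu.mean(),vv.mean(),.0535)[:2].round(4),uu.min(),uu.max(),vv.min(),vv.max(),W[m>0].mean(0).round(4))
tc=np.array([.4743,.1276]);yo=np.array([.1331,.9911])
for o in(0,.0253,.0253+.005,.0253+.01,.0253+.019):
    u,v=proj('scene',(*(tc+yo*o),.0783));print(o,((u-220)*400/70).round(0),((v-225)*400/70).round(0))
u,v=proj('scene',(.4799,.1604,.0535));print('keypred',(u-220)*400/70,(v-225)*400/70)
# finger-tip cloud
m=(W[...,2]>.070)&(W[...,2]<.095)&(abs(W[...,0]-.474)<.03)&(W[...,1]>.13)&(W[...,1]<.20)
P=(W[m][:,:2]-tc);ox=P@[.9911,-.1331];oy=P@yo;print(m.sum(),'along jaw',np.percentile(oy,[2,20,50,80,98]).round(4),'across',np.percentile(ox,[2,50,98]).round(4),W[m][:,2].min())
E
```

```text
50 key px 263.04 258.06 -> [0.4798 0.1616] 259 267 255 261 [0.481  0.1609 0.0523]
0 311.0 127.0
0.0253 262.0 144.0
0.0303 252.0 148.0
0.0353 242.0 151.0
0.0443 224.0 157.0
keypred 248.0168577613186 187.79691871270967
20 along jaw [0.0274 0.0283 0.0336 0.0375 0.0429] across [-0.0101 -0.0081 -0.002 ] 0.07875419930653615
```

Call:
carry_out --steps '[0.55,0.01,0.01,-0.12,0,0.55,0.01,0.01,-0.2,0,0.55,0.01,0.01,-0.24,0,0.55,0.01,0.01,-0.26,0,0.55,0.01,0.01,-0.26,0]'

```text
clock: 6.2
position: [0.4769, 0.1298, 0.0546]
ee_rot: [-0.143, -2.152, 2.153]
force: [-0.0, 0.7, 0.3]
width: 0.553
```

Call:
carry_out --steps '[0.55,0,0,-0.01,0,0.55,0,0,-0.02,0,0.55,0,0,-0.02,0,0.55,0,0,-0.02,0]'

```text
clock: 6.6
position: [0.4772, 0.1299, 0.053]
ee_rot: [-0.144, -2.153, 2.152]
force: [0.1, -1.1, 2.2]
width: 0.548
```

```bash
python3 -c "
from h import *
st()"
```

```text
t 6.6 pos [0.4772 0.1299 0.053 ] point [ 0.  0. -1.] jawdir deg -97.64 F [ 0.14 -1.15  2.2 ] w 0.548 j [-0.22  0.47 -0.2   2.06  0.15  0.63 -2.23]
```

Call:
carry_out --steps '[0.55,0,0,-0.01,0,0.55,0,0,-0.02,0,0.55,0,0,-0.02,0]'

```text
clock: 6.9
position: [0.4772, 0.1299, 0.0508]
ee_rot: [-0.144, -2.153, 2.152]
force: [-0.2, -0.0, 4.2]
width: 0.551
```

Call:
carry_out --steps '[0.55,0,0,-0.006,0,0.55,0,0,-0.012,0,0.55,0,0,-0.012,0]'

```text
clock: 7.2
position: [0.4773, 0.1299, 0.0504]
ee_rot: [-0.145, -2.153, 2.153]
force: [-2.8, -1.9, 15.7]
width: 0.55
```

```bash
python3 -c "
from h import *
st()"
```

```text
t 7.2 pos [0.4773 0.1299 0.0504] point [ 0.001  0.    -1.   ] jawdir deg -97.63 F [-2.76 -1.89 15.71] w 0.55 j [-0.22  0.47 -0.2   2.06  0.15  0.62 -2.23]
```

Call:
carry_out --steps '[0.55,0,0,0.002,0,0.55,0,0,0.002,0,0.55,0,0,0.002,0,0.55,0,0,0.002,0,0.55,0,0,0.002,0,0.55,0,0,0.002,0,0.55,0,0,0.002,0,0.55,0,0,0.002,0,0.55,0,0,0.002,0,0.55,0,0,0.002,0,0.55,0,0,0.3,0,0.55,0,0,0.7,0]'

```text
clock: 8.4
position: [0.4753, 0.1291, 0.1187]
ee_rot: [-0.139, -2.148, 2.152]
force: [1.0, -0.4, -0.9]
width: 0.549
```

Call:
carry_out --steps '[0.55,0,0,0.35,0,0.55,0.4,0.3,0.35,0,0.55,0.8,0.59,0.35,0,0.55,1,0.59,0.35,0,0.55,1,0.59,0.35,0]'

```text
clock: 8.9
position: [0.5791, 0.1891, 0.1538]
ee_rot: [-0.145, -2.152, 2.153]
force: [-0.7, -0.7, 1.0]
width: 0.552
```

```bash
python3 - <<'E'
from h import *
st();p,d=grab('top','3');q,e=grab('scene','3')
a=cv2.resize(p[150:250,160:260],(400,400),interpolation=3);c=cv2.resize(q[195:295,190:290],(400,400),interpolation=3)
cv2.imwrite('pics/c4.png',np.hstack([a,c])[...,::-1])
E
```

```text
t 8.9 pos [0.5791 0.1891 0.1538] point [ 0. -0. -1.] jawdir deg -97.66 F [-0.75 -0.67  0.99] w 0.552 j [-0.26  0.49 -0.21  1.69  0.12  0.98 -2.21]
```

View pics/c4.png

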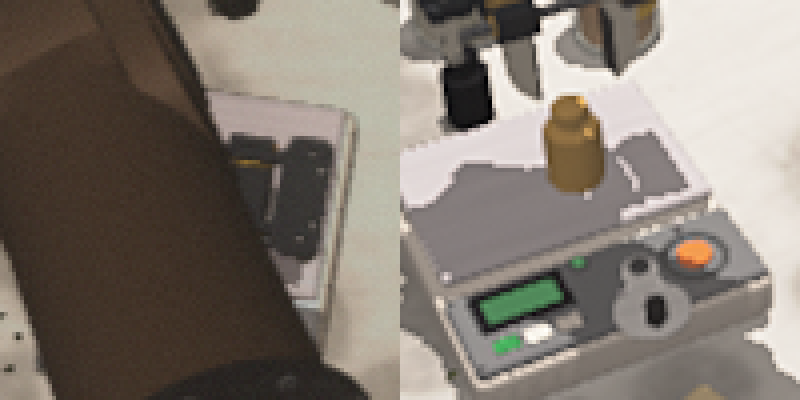

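Weight standing, key up again, cover aside. Next, I grip its knob and tip it onto its side on the platter.

Call:
carry_out --steps '[0.55,0.107,0,0,0,0.55,0.107,0,-0.3,0,0.55,0.107,0,-0.44,0,0.55,0.107,0,-0.44,0,0,0.107,0,-0.44,0,0,0.107,0,-0.44,0,0,0.107,0,-0.44,0,0,0.107,0,-0.44,0,0,0.107,0,-0.44,0]' --grip_force 12

```text
clock: 9.9
position: [0.5882, 0.189, 0.1114]
ee_rot: [-0.145, -2.154, 2.152]
force: [-0.4, -0.2, 5.5]
width: 0.286
```

```bash
python3 -c "
from h import *
st()"
```

```text
t 9.9 pos [0.5882 0.189  0.1114] point [ 0.001  0.    -1.   ] jawdir deg -97.64 F [-0.36 -0.25  5.46] w 0.286 j [-0.26  0.55 -0.2   1.71  0.13  0.9  -2.22]
```

Call:
carry_out --steps '[0,0.05,-0.007,0.011,0,0,0.103,-0.014,0.02,0,0,0.155,-0.021,0.024,0,0,0.208,-0.028,0.025,0,0,0.26,-0.035,0.018,0,0,0.26,-0.035,0.018,0]'

```text
clock: 10.5
position: [0.6144, 0.1856, 0.1132]
ee_rot: [-0.145, -2.153, 2.152]
force: [-3.4, 0.8, 8.7]
width: 0.288
```

```bash
python3 - <<'E'
from h import *
st();q,e=grab('scene','4')
c=cv2.resize(q[195:295,190:290],(400,400),interpolation=3)
cv2.imwrite('pics/c5.png',c[...,::-1])
E
```

```text
t 10.5 pos [0.6144 0.1856 0.1132] point [ 0.001  0.001 -1.   ] jawdir deg -97.65 F [-3.36  0.81  8.71] w 0.288 j [-0.24  0.58 -0.2   1.64  0.13  0.93 -2.2 ]
```

View pics/c5.png

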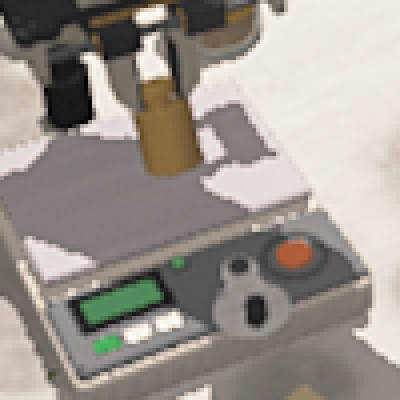

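The base is sliding on the platter (friction about 0.25) and the weight is only tilted some 15°. I will use the platter's front edge as a stop instead: lift the weight, lower its base in front of the edge, and roll it over that edge.

Call:
carry_out --steps '[0,0,0,0,0,0,0,0,0,0,0,0,0,0.1,0,0,0,0,0.25,0,0,0,0,0.38,0,0,0,0,0.38,0]' --grip_force 25

```text
clock: 11.15
position: [0.6152, 0.1858, 0.153]
ee_rot: [-0.148, -2.156, 2.152]
force: [1.4, -0.0, -5.5]
width: 0.282
```

Call:
carry_out --steps '[0,-0.25,0.15,0,0,0,-0.5,0.3,0,0,0,-0.75,0.45,0,0,0,-1,0.58,0,0,0,-1,0.58,0,0]'

```text
clock: 11.65
position: [0.5095, 0.2463, 0.1503]
ee_rot: [-0.135, -2.155, 2.153]
force: [0.0, 0.4, -6.4]
width: 0.285
```

```bash
python3 - <<'E'
from h import *
st();q,e=grab('scene','5')
c=cv2.resize(q[180:280,190:290],(400,400),interpolation=3)
W=cloud('scene',e);hsv=cv2.cvtColor(q,cv2.COLOR_RGB2HSV)
m=(cv2.inRange(hsv,(10,100,40),(28,255,255))>0)&(W[...,2]>.07)&(W[...,2]<.17)&(abs(W[...,0]-.515)<.05)&(abs(W[...,1]-.244)<.05)
for z in np.arange(.08,.17,.01):
    k=m&(abs(W[...,2]-z)<.005)
    if k.sum()>3: print(z.round(3),k.sum(),W[k][:,:2].mean(0).round(4))
cv2.imwrite('pics/c6.png',c[...,::-1])
E
```

```text
t 11.65 pos [0.5095 0.2463 0.1503] point [-0.003  0.001 -1.   ] jawdir deg -97.33 F [ 0.03  0.44 -6.41] w 0.285 j [-0.37  0.43 -0.24  1.8   0.12  0.93 -2.36]
0.11 36 [0.4827 0.2538]
0.12 59 [0.4845 0.253 ]
0.13 56 [0.4876 0.2524]
0.14 63 [0.4912 0.2527]
0.15 73 [0.4969 0.2497]
0.16 34 [0.5036 0.2488]
```

View pics/c6.png

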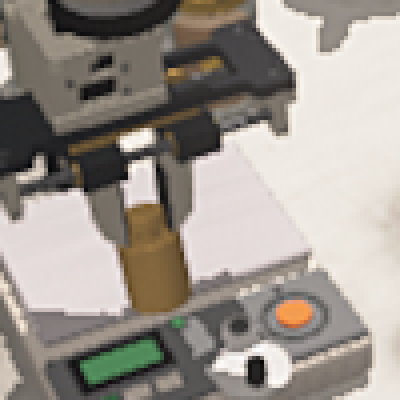

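Call:
carry_out --steps '[0,0,0,-0.15,0,0,0,0,-0.3,0,0,0,0,-0.44,0,0,0,0,-0.44,0,0,0.05,-0.007,-0.44,0,0,0.1,-0.013,-0.44,0,0,0.14,-0.019,-0.44,0,0,0.18,-0.024,-0.44,0,0,0.18,-0.024,-0.44,0]' --grip_force 15

```text
clock: 12.6
position: [0.5327, 0.2407, 0.1067]
ee_rot: [-0.146, -2.153, 2.152]
force: [0.1, -0.5, -4.7]
width: 0.288
```

```bash
python3 -c "
from h import *
st()"
```

```text
t 12.6 pos [0.5327 0.2407 0.1067] point [ 0.001  0.    -1.   ] jawdir deg -97.69 F [ 0.09 -0.46 -4.73] w 0.288 j [-0.36  0.51 -0.22  1.8   0.14  0.85 -2.35]
```

Call:
carry_out --steps '[0,0.03,-0.004,0,0,0,0.06,-0.008,0,0,0,0.09,-0.012,0,0,0,0.12,-0.016,0,0,0,0.12,-0.016,0,0]'

```text
clock: 13.1
position: [0.5438, 0.2393, 0.1064]
ee_rot: [-0.144, -2.152, 2.152]
force: [-4.2, -0.1, -0.4]
width: 0.285
```

```bash
python3 -c "
from h import *
st()"
```

```text
t 13.1 pos [0.5438 0.2393 0.1064] point [-0.  0. -1.] jawdir deg -97.65 F [-4.25 -0.06 -0.36] w 0.285 j [-0.35  0.52 -0.22  1.77  0.14  0.87 -2.34]
```

Call:
carry_out --steps '[0,0.06,-0.008,-0.015,0,0,0.115,-0.015,-0.034,0,0,0.155,-0.02,-0.05,0,0,0.195,-0.026,-0.07,0,0,0.235,-0.031,-0.095,0,0,0.27,-0.036,-0.121,0,0,0.27,-0.036,-0.121,0]'

```text
clock: 13.8
position: [0.5716, 0.2355, 0.0939]
ee_rot: [-0.145, -2.153, 2.152]
force: [0.3, -0.0, 2.1]
width: 0.289
```

```bash
python3 -c "
from h import *
st()"
```

```text
t 13.8 pos [0.5716 0.2355 0.0939] point [ 0.001  0.    -1.   ] jawdir deg -97.68 F [ 0.29 -0.    2.12] w 0.289 j [-0.33  0.57 -0.21  1.72  0.15  0.87 -2.31]
```

Call:
carry_out --steps '[0,0.035,-0.005,-0.032,0,0,0.066,-0.009,-0.064,0,0,0.095,-0.013,-0.1,0,0,0.12,-0.016,-0.138,0,0,0.142,-0.019,-0.178,0,0,0.16,-0.021,-0.218,0,0,0.16,-0.021,-0.218,0]'

```text
clock: 14.5
position: [0.587, 0.2336, 0.0723]
ee_rot: [-0.144, -2.152, 2.152]
force: [-1.2, -0.7, 5.5]
width: 0.289
```

```bash
python3 - <<'E'
from h import *
st();q,e=grab('scene','6')
c=cv2.resize(q[180:280,190:290],(500,500),interpolation=3)
cv2.imwrite('pics/c7.png',c[...,::-1])
E
```

```text
t 14.5 pos [0.587  0.2336 0.0723] point [ 0. -0. -1.] jawdir deg -97.65 F [-1.2  -0.68  5.48] w 0.289 j [-0.33  0.61 -0.2   1.7   0.15  0.84 -2.3 ]
```

View pics/c7.png

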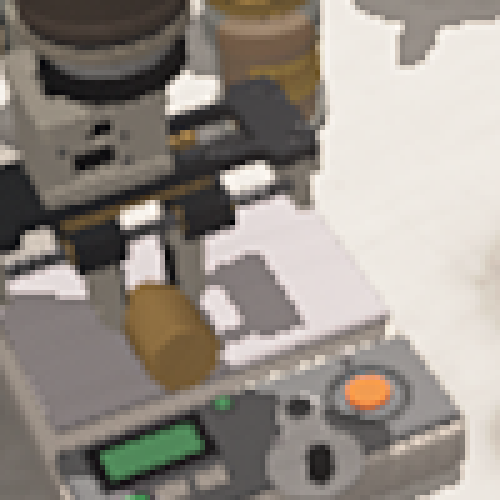

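The weight is now lying on the platter: its octagon base faces the camera at (185,360), and the knob is between the fingers. I release it and regrasp it by the body.

Call:
carry_out --steps '[0.36,0,0,0,0,0.45,0,0,0,0,0.7,0,0,0,0,0.7,0,0,0,0,0.7,0,0,0.4,0,0.7,0,0,0.8,0,0.7,0,0,1,0,0.7,0.5,0,1,0,0.7,0.6,0,1,0,0.7,0.6,0,1,0]'

```text
clock: 15.55
position: [0.6482, 0.2326, 0.1717]
ee_rot: [-0.146, -2.151, 2.152]
force: [-0.6, -0.3, -1.0]
width: 0.703
```

```bash
python3 - <<'E'
from h import *
st()
for n in('scene','top'):
    q,e=grab(n,'7');W=cloud(n,e);hsv=cv2.cvtColor(q,cv2.COLOR_RGB2HSV)
    x,y,Z=[W[...,i] for i in range(3)]
    m=(cv2.inRange(hsv,(10,100,40),(28,255,255))>0)&(Z>.066)&(Z<.12)&(abs(x-.56)<.07)&(abs(y-.236)<.06)
    print(n,m.sum())
    for lo,hi in((.066,.12),(.096,.106)):
        k=m&(Z>lo)&(Z<hi)
        if k.sum()>5:
            P=(W[k][:,:2]*1000).astype('float32');r=cv2.minAreaRect(P);print(lo,k.sum(),np.round(r[0],1),np.round(r[1],1),round(r[2],1),'zmax',Z[k].max().round(4),'medz',np.median(Z[k]).round(4))
    if n=='scene':
        c=cv2.resize(q[190:280,190:290],(500,450),interpolation=3);cv2.imwrite('pics/c8.png',c[...,::-1])
E
```

```text
t 15.55 pos [0.6482 0.2326 0.1717] point [ 0.    -0.001 -1.   ] jawdir deg -97.76 F [-0.6  -0.3  -1.04] w 0.703 j [-0.3   0.59 -0.2   1.45  0.13  1.11 -2.23]
scene 277
0.066 277 [555.4 241.6] [36.4 65.5] 87.2 zmax 0.1031 medz 0.0936
0.096 105 [550.2 241. ] [25.9 48.9] 81.2 zmax 0.1031 medz 0.0999
top 0
```

View pics/c8.png

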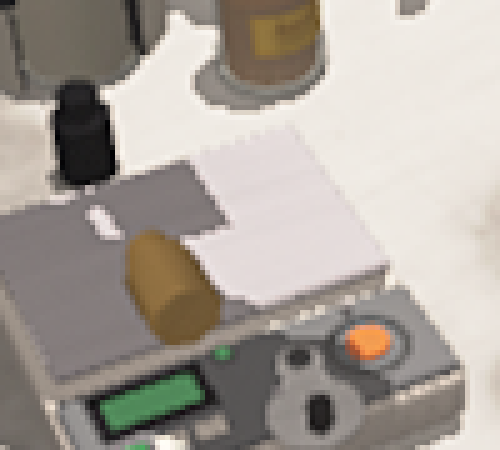

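Call:
carry_out --steps '[0.7,-0.5,0.03,0,0,0.7,-0.95,0.06,0,0,0.7,-0.95,0.06,0,0,0.7,-0.95,0.06,-0.3,0,0.7,-0.95,0.06,-0.6,0,0.7,-0.95,0.06,-0.8,0,0.7,-0.95,0.06,-1,0,0.7,-0.95,0.06,-1,0]' --grip_force 30

```text
clock: 16.45
position: [0.5492, 0.2388, 0.07]
ee_rot: [-0.138, -2.148, 2.154]
force: [0.1, 0.4, 0.9]
width: 0.696
```

Call:
carry_out --steps '[0.7,0,0,-0.05,0,0.7,0,0,-0.05,0,0.3,0,0,-0.05,0,0.3,0,0,-0.05,0,0.3,0,0,-0.05,0,0.3,0,0,-0.05,0,0.3,0,0,-0.05,0]'

```text
clock: 17.15
position: [0.5519, 0.2394, 0.0678]
ee_rot: [-0.145, -2.152, 2.153]
force: [-0.9, -0.9, 3.9]
width: 0.427
```

```bash
python3 -c "
from h import *
st()"
```

```text
t 17.15 pos [0.5519 0.2394 0.0678] point [ 0. -0. -1.] jawdir deg -97.66 F [-0.93 -0.88  3.91] w 0.427 j [-0.35  0.58 -0.21  1.78  0.16  0.8  -2.35]
```

Call:
carry_out --steps '[0,0,0,0,0,0,0,0,0,0,0,0,0,0,0]' --grip_force 40

```text
clock: 17.45
position: [0.5519, 0.2394, 0.0678]
ee_rot: [-0.144, -2.152, 2.153]
force: [-0.8, -3.1, 5.1]
width: 0.427
```

```bash
python3 -c "
from h import *
st()"
```

```text
t 17.45 pos [0.5519 0.2394 0.0678] point [ 0. -0. -1.] jawdir deg -97.65 F [-0.82 -3.07  5.11] w 0.427 j [-0.35  0.58 -0.21  1.78  0.16  0.8  -2.35]
```

Call:
carry_out --steps '[0.55,0,0,0,0,0.55,0,0,0,0,0.55,0,0,0,0.089,0,0,0,0,0.089,0,0,0,0,0.089,0,0,0,0,0.089,0,0,0,0,0.089,0,0,0,0,0.089]' --grip_force 20

```text
clock: 18.25
position: [0.5516, 0.2395, 0.0673]
ee_rot: [-0.07, -2.189, 2.189]
force: [0.2, 0.2, -2.1]
width: 0.437
```

```bash
python3 -c "
from h import *
st()"
```

```text
t 18.25 pos [0.5516 0.2395 0.0673] point [-0. -0. -1.] jawdir deg -93.66 F [ 0.19  0.24 -2.06] w 0.437 j [-0.34  0.58 -0.23  1.78  0.17  0.8  -2.29]
```

Call:
carry_out --steps '[0.55,0,0,0,0,0.55,0,0,0,0,0.55,0,0,0,-0.18,0,0,0,0,-0.18,0,0,0,0,-0.18,0,0,0,0,-0.18,0,0,0,0,-0.18,0,0,0,0,-0.18]'

```text
clock: 19.05
position: [0.5517, 0.2396, 0.0676]
ee_rot: [-0.216, -2.114, 2.114]
force: [-0.4, 0.1, 2.0]
width: 0.438
```

```bash
python3 -c "
from h import *
st()"
```

```text
t 19.05 pos [0.5517 0.2396 0.0676] point [ 0.  0. -1.] jawdir deg -101.68 F [-0.37  0.11  1.97] w 0.438 j [-0.37  0.58 -0.19  1.79  0.15  0.79 -2.4 ]
```

Call:
carry_out --steps '[0.55,0,0,0,0,0.55,0,0,0,0,0.55,0,0,0,0.09,0.55,0,0,0,0.09,0,0,0,0,0.09,0,0,0,0,0.09,0,0,0,0,0.09,0,0,0,0,0.09,0,0,0,0,0.09,0,0,0,0.2,0.09,0,0,0,0.4,0.09,0,0,0,0.4,0.09]' --grip_force 35

```text
clock: 20.25
position: [0.5528, 0.2403, 0.1093]
ee_rot: [-0.148, -2.155, 2.151]
force: [0.3, 0.2, -4.6]
width: 0.431
```

```bash
python3 - <<'E'
from h import *
st()
q,e=grab('scene','8');c=cv2.resize(q[180:270,190:290],(600,540),interpolation=3);cv2.imwrite('pics/c9.png',c[...,::-1])
E
```

```text
t 20.25 pos [0.5528 0.2403 0.1093] point [ 0.003  0.002 -1.   ] jawdir deg -97.7 F [ 0.28  0.19 -4.64] w 0.431 j [-0.35  0.53 -0.22  1.75  0.14  0.88 -2.33]
```

View pics/c9.png

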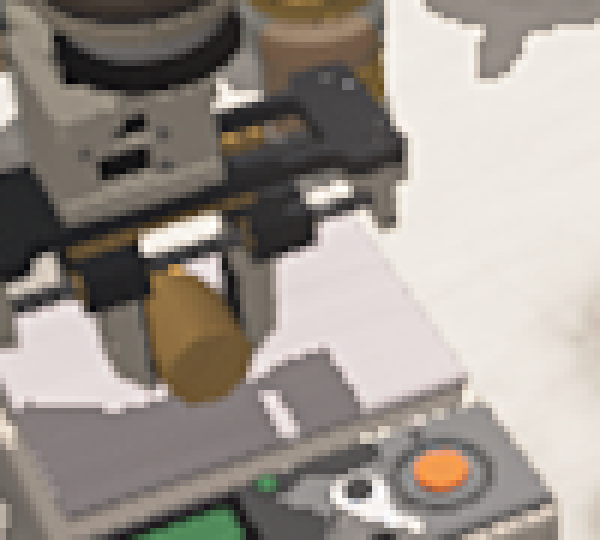

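The weight hangs level in the jaws, base toward the camera at (210,370), with the jaws on the body sides. Now I measure the recess more finely from the top view before placing it.

```bash
python3 - <<'E'
from h import *
I=np.mean([get_image('top')[0].astype(float) for _ in range(6)],0)
np.save('topavg.npy',I)
R,G,B=I[...,0],I[...,1],I[...,2];Y=(np.minimum(R,G)-B)[185:235,300:390]
up=cv2.resize(Y.astype('float32'),None,fx=8,fy=8,interpolation=cv2.INTER_CUBIC)
print('max',up.max())
def pix(q): return np.stack([(q[:,0]+.5)/8-.5+300,(q[:,1]+.5)/8-.5+185],1)
m=(up>np.percentile(Y[Y>60],70)/2).astype('uint8')
k,l,s,c=cv2.connectedComponentsWithStats(m);
for i in np.argsort(-s[1:,4])[:3]+1: print(s[i],c[i])
# 500 recess blob: leftmost big one
cand=[i for i in range(1,k) if s[i,4]>5000 and c[i,0]/8<40];i=max(cand,key=lambda i:s[i,4])
q=pix(np.argwhere(l==i)[:,::-1].astype(float))
for yaw in(-3.8,-4.2,-4.7):
    a=np.radians(yaw);ex=np.array([np.cos(a),np.sin(a)]);ey=np.array([-np.sin(a),np.cos(a)])
    out={}
    for z in(.010,.038):
        P=np.array([ray('top',u,v,z)[:2] for u,v in q[::3]])
        X,Yy=P@ex,P@ey
        out[z]=(X,Yy)
    X,Yy=out[.010];X2,Y2=out[.038]
    sc=lambda v,c:np.percentile(v,c)
    # y extents in scoop band, x extents in the middle band
    Tc=np.array([.5680,-.154]);cx,cy=Tc@ex,Tc@ey
    b=abs(X-cx)<.010;b2=abs(X2-cx)<.010
    f=abs(Yy-cy)<.009;f2=abs(Y2-cy)<.009
    # per-row extremes, median
    def edge(along,val,fn):
        bins=np.round(along*1000).astype(int);return np.median([fn(val[bins==t]) for t in np.unique(bins) if (bins==t).sum()>5])
    ylo=edge(X[b],Yy[b],np.min);yhi=edge(X2[b2],Y2[b2],np.max);xhi=edge(Yy[f],X[f],np.max);xlo=edge(Y2[f2],X2[f2],np.min)
    print(yaw,'y span',(yhi-ylo).round(4),'x span',(xhi-xlo).round(4))
    for nm,xx,yy in(('lo',xlo+.0255,ylo+.0485),('hi',xhi-.0465,yhi-.0485),('mid',(xlo+xhi-.021)/2,(ylo+yhi)/2)):
        print('  ',nm,(ex*xx+ey*yy).round(4))
# outer frame: wood outline refit with depth of an average
for n in('top','scene'):
    D=[get_image(n)[1] for _ in range(5)];d=np.median(D,0);W=cloud(n,d);x,y,Z=[W[...,i] for i in range(3)]
    m=(abs(y+.2)<.16)&(abs(x-.577)<.1)&(Z>.032)&(Z<.05)
    k,l,s,c=cv2.connectedComponentsWithStats(m.astype('uint8'));i=1+s[1:,4].argmax()
    r=cv2.minAreaRect((W[l==i][:,:2]*1000).astype('float32'));print(n,r)
# weight in hand, scene
d=np.median([get_image('scene')[1] for _ in range(3)],0);q,_=get_image('scene');W=cloud('scene',d);hsv=cv2.cvtColor(q,cv2.COLOR_RGB2HSV)
tc=arm.observe()['position'];P=W-tc;ox=P[...,:2]@[.9911,-.1331];oy=P[...,:2]@[.1331,.9911]
m=(cv2.inRange(hsv,(10,100,40),(28,255,255))>0)&(abs(ox)<.06)&(abs(oy)<.03)&(P[...,2]>-.015)&(P[...,2]<.045)
print(m.sum(),'ox',np.percentile(ox[m],[1,5,10,20,50,95,99]).round(4),'z',np.percentile(P[...,2][m],[1,50,95,99]).round(4))
for a in np.arange(-.02,.03,.01):
    t=m&(abs(ox-a)<.005);print(a.round(3),t.sum(),'top z',np.percentile(P[...,2][t],[70,90]).round(4))
st()
E
```

```text
max 183.72815
[  108   104   238   179 25915] [228.97433919 208.84557206]
[ 436  211   42   73 2012] [458.0944334  249.17644135]
[ 486  227   42   52 1855] [506.60161725 251.86469003]Traceback (most recent call last):
  File "<stdin>", line 18, in <module>
  File "h.py", line 9, in ray
    f,cx,cy,R,t=cam(n);o=-R.T@t;q=R.T@np.array([(u-cx)/f,(v-cy)/f,1]);return o+q*(z-o[2])/q[2]
                ~~~^^^
  File "h.py", line 4, in cam
    c=camera_info(n);f=210/np.tan(np.radians(c['fovy'])/2);return f,c['cx'],c['cy'],np.array(c['R']),np.array(c['t'])
ValueError: time passes only in moves, steps and waits
```

```bash
sed -i 's/^def cam(n)/import functools\n@functools.cache\ndef cam(n)/' h.py
cat > r.py <<'E'
from h import *
cam('top');cam('scene')
I=np.load('topavg.npy')
R,G,B=I[...,0],I[...,1],I[...,2];Y=(np.minimum(R,G)-B)[185:235,300:390]
up=cv2.resize(Y.astype('float32'),None,fx=8,fy=8,interpolation=cv2.INTER_CUBIC)
m=(up>np.percentile(Y[Y>60],70)/2).astype('uint8')
k,l,s,c=cv2.connectedComponentsWithStats(m);i=1+s[1:,4].argmax()
v,u=np.nonzero(l==i);q=np.stack([(u+.5)/8-.5+300,(v+.5)/8-.5+185],1)[::2]
P1=np.array([ray('top',a,b,.010)[:2] for a,b in q]);P2=np.array([ray('top',a,b,.038)[:2] for a,b in q])
def edge(along,val,fn):
    b=np.round(along*1000).astype(int);return np.median([fn(val[b==t]) for t in np.unique(b) if (b==t).sum()>5])
for yaw in(-3.8,-4.7):
    a=np.radians(yaw);ex=np.array([np.cos(a),np.sin(a)]);ey=np.array([-np.sin(a),np.cos(a)])
    X,Yy,X2,Y2=P1@ex,P1@ey,P2@ex,P2@ey;Tc=np.array([.568,-.154]);cx,cy=Tc@ex,Tc@ey
    b=abs(X-cx)<.010;b2=abs(X2-cx)<.010;f=abs(Yy-cy)<.009;f2=abs(Y2-cy)<.009
    ylo=edge(X[b],Yy[b],np.min);yhi=edge(X2[b2],Y2[b2],np.max);xhi=edge(Yy[f],X[f],np.max);xlo=edge(Y2[f2],X2[f2],np.min)
    print(yaw,'y span',(yhi-ylo).round(4),'x span',(xhi-xlo).round(4))
    for nm,xx,yy in(('lo',xlo+.0255,ylo+.0485),('hi',xhi-.0465,yhi-.0485),('mid',(xlo+xhi-.021)/2,(ylo+yhi)/2)):
        print('  ',nm,(ex*xx+ey*yy).round(4))
for n in('top','scene'):
    d=np.median([get_image(n)[1] for _ in range(5)],0);W=cloud(n,d);x,y,Z=[W[...,i] for i in range(3)]
    m=(abs(y+.2)<.16)&(abs(x-.577)<.1)&(Z>.032)&(Z<.05)
    k,l,s,c=cv2.connectedComponentsWithStats(m.astype('uint8'));i=1+s[1:,4].argmax()
    r=cv2.minAreaRect((W[l==i][:,:2]*1000).astype('float32'));print(n,np.round(r[0],1),np.round(r[1],1),r[2])
d=np.median([get_image('scene')[1] for _ in range(3)],0);q,_=get_image('scene');W=cloud('scene',d);hsv=cv2.cvtColor(q,cv2.COLOR_RGB2HSV)
tc=arm.observe()['position'];P=W-tc;ox=P[...,:2]@[.9911,-.1331];oy=P[...,:2]@[.1331,.9911]
m=(cv2.inRange(hsv,(10,100,40),(28,255,255))>0)&(abs(ox)<.06)&(abs(oy)<.03)&(P[...,2]>-.015)&(P[...,2]<.045)
print(m.sum(),'ox',np.percentile(ox[m],[1,5,10,20,50,95,99]).round(4),'z',np.percentile(P[...,2][m],[1,50,95,99]).round(4))
for a in np.arange(-.02,.03,.01):
    t=m&(abs(ox-a)<.005)
    if t.sum()>3: print(a.round(3),t.sum(),'top z',np.percentile(P[...,2][t],[70,90]).round(4))
st()
E
python3 r.py
```

```text
-3.8 y span 0.0936 x span 0.072
   lo [ 0.567  -0.1506]
   hi [ 0.5668 -0.154 ]
   mid [ 0.5669 -0.1523]
-4.7 y span 0.0936 x span 0.0719
   lo [ 0.5671 -0.1505]
   hi [ 0.5667 -0.154 ]
   mid [ 0.5669 -0.1523]
top [ 576.3 -200.7] [227.9 107.2] 86.0791244506836
scene [ 577.1 -198.5] [228.8 109.5] 86.5222396850586
278 ox [-0.0267 -0.0257 -0.0254 -0.0247 -0.022   0.0146  0.0287] z [-0.0027  0.0258  0.0337  0.0344]
-0.02 121 top z [0.0258 0.0326]
-0.01 39 top z [0.0322 0.0334]
0.0 34 top z [0.0326 0.0335]
0.01 27 top z [0.0326 0.0338]
0.02 9 top z [0.0331 0.0335]
t 21.3 pos [0.5517 0.2396 0.1075] point [ 0. -0. -1.] jawdir deg -97.69 F [ 0.34 -0.25 -5.36] w 0.43 j [-0.35  0.53 -0.22  1.75  0.14  0.88 -2.33]
```

Recess estimates agree to about 1 mm (x .567–.568, y −.152 to −.155, yaw −3.8°). The weight is level in hand, with its middle about 1–2 mm behind the TCP. I carry it over.

Call:
carry_out --steps '[0,0.04,-0.3,0,0.0856,0,0.1,-0.65,0,0.0856,0,0.17,-0.98,0,0.0856]'

```text
clock: 21.6
position: [0.5687, 0.1405, 0.1075]
ee_rot: [-0.072, -2.188, 2.188]
force: [-0.2, -0.6, -5.6]
width: 0.429
```

Call:
carry_out --steps '[0,0,-0.33,0,0,0,0,-0.66,0,0,0,0,-0.98,0,0]'

```text
clock: 21.9
position: [0.5687, 0.0421, 0.1075]
ee_rot: [-0.074, -2.187, 2.187]
force: [1.1, -0.3, -5.4]
width: 0.431
```

Call:
carry_out --steps '[0,0,-0.33,0,0,0,0,-0.66,0,0,0,0,-0.98,0,0]'

```text
clock: 22.2
position: [0.5687, -0.056, 0.1076]
ee_rot: [-0.074, -2.187, 2.188]
force: [0.5, -0.4, -4.7]
width: 0.431
```

Call:
carry_out --steps '[0,0,-0.33,0,0,0,0,-0.66,0,0,0,0,-0.99,0,0,0,0,-0.99,0,0,0,0,-0.99,0,0,0,0,-0.99,0,0]'

```text
clock: 22.8
position: [0.5688, -0.1523, 0.1075]
ee_rot: [-0.072, -2.189, 2.187]
force: [-0.3, 1.0, -4.4]
width: 0.428
```

```bash
python3 -c "
from h import *
st()"
```

```text
t 22.8 pos [ 0.5688 -0.1523  0.1075] point [ 0.     0.001 -1.   ] jawdir deg -93.78 F [-0.28  0.97 -4.36] w 0.428 j [ 0.31  0.51 -0.2   1.79  0.13  0.86 -1.58]
```

Call:
carry_out --steps '[0,0,-0.014,-0.2,0,0,0,-0.014,-0.4,0,0,0,-0.014,-0.55,0,0,0,-0.014,-0.62,0,0,0,-0.014,-0.67,0,0,0,-0.014,-0.67,0]'

```text
clock: 23.4
position: [0.5688, -0.1542, 0.0403]
ee_rot: [-0.072, -2.188, 2.188]
force: [-1.1, 0.7, -4.7]
width: 0.426
```

```bash
python3 -c "
from h import *
st()"
```

```text
t 23.4 pos [ 0.5688 -0.1542  0.0403] point [-0.  0. -1.] jawdir deg -93.78 F [-1.09  0.71 -4.75] w 0.426 j [ 0.3   0.6  -0.18  1.83  0.16  0.72 -1.6 ]
```

Call:
carry_out --steps '[0,0,0,-0.05,0,0,0,0,-0.1,0,0,0,0,-0.15,0,0,0,0,-0.2,0,0,0,0,-0.225,0,0,0,0,-0.225,0]'

```text
clock: 24.0
position: [0.5684, -0.1548, 0.0174]
ee_rot: [-0.072, -2.187, 2.187]
force: [0.2, -1.5, -5.2]
width: 0.427
```

```bash
python3 -c "
from h import *
st()"
```

```text
t 24.0 pos [ 0.5684 -0.1548  0.0174] point [-0.001  0.    -1.   ] jawdir deg -93.84 F [ 0.16 -1.48 -5.17] w 0.427 j [ 0.3   0.63 -0.18  1.85  0.17  0.68 -1.61]
```

Call:
carry_out --steps '[0,0,0,-0.01,0,0,0,0,-0.01,0,0.47,0,0,-0.01,0,0.53,0,0,-0.01,0,0.53,0,0,-0.01,0,0.53,0,0,0.15,0,0.53,0,0,0.4,0,0.53,0,0,0.7,0,0.53,0,0,1,0,0.53,0,0,1,0]'

```text
clock: 25.0
position: [0.5716, -0.1552, 0.1225]
ee_rot: [-0.082, -2.19, 2.192]
force: [-0.0, -0.2, -0.1]
width: 0.525
```

Call:
carry_out --steps '[0.4,-0.3,0.3,0,0,0.4,-0.6,0.65,0,0,0.4,-0.9,1,0,0]'

```text
clock: 25.3
position: [0.4775, -0.054, 0.1177]
ee_rot: [-0.075, -2.187, 2.187]
force: [0.1, 1.3, 1.3]
width: 0.405
```

Call:
carry_out --steps '[0.4,0,0.5,0,0,0.4,0,1,0,0,0.4,0,1,0,0]'

```text
clock: 25.6
position: [0.4786, 0.0531, 0.1184]
ee_rot: [-0.064, -2.198, 2.189]
force: [0.1, -0.2, -0.2]
width: 0.399
```

```bash
cat > w.py <<'E'
from h import *
cam('top');cam('scene')
st()
import sys
for n in('top','scene'):
    p,e=grab(n,sys.argv[1]);W=cloud(n,e);hsv=cv2.cvtColor(p,cv2.COLOR_RGB2HSV);x,y,Z=[W[...,i] for i in range(3)]
    m=(cv2.inRange(hsv,(8,90,40),(25,255,255))>0)&(abs(x-.572)<.045)&(abs(y+.154)<.03)
    k=m&(Z>.02)&(Z<.06)
    r=cv2.minAreaRect((W[k][:,:2]*1000).astype('float32'));print(n,k.sum(),np.round(r[0],1),np.round(r[1],1),round(r[2],1),'z pct',np.percentile(Z[k],[5,50,90,98]).round(4))
    for a in(-.03,-.02,-.01,0,.01,.02,.03,.04):
        t=k&(abs(x-.567-a)<.005)
        if t.sum()>2: print('  x',a,t.sum(),'y mean',y[t].mean().round(4),'z90',np.percentile(Z[t],90).round(4))
p=np.load(f'top_{sys.argv[1]}.npz')['p'];q=np.load(f'scene_{sys.argv[1]}.npz')['p']
cv2.imwrite('pics/fin.png',np.hstack([cv2.resize(p[185:235,300:350],(400,400),interpolation=3),cv2.resize(q[180:240,295:355],(400,400),interpolation=3)])[...,::-1])
E
python3 w.py 9
```

```text
t 25.6 pos [0.4786 0.0531 0.1184] point [ 0.002  0.004 -1.   ] jawdir deg -93.25 F [ 0.13 -0.23 -0.22] w 0.399 j [ 0.    0.35 -0.28  2.03  0.13  0.77 -1.98]
top 313 [ 566.7 -154.1] [57.7 78.2] 89.2 z pct [0.0322 0.0423 0.0484 0.0506]
  x -0.03 19 y mean -0.149 z90 0.0403
  x -0.02 50 y mean -0.1508 z90 0.0493
  x -0.01 40 y mean -0.1517 z90 0.0489
  x 0 40 y mean -0.1522 z90 0.0495
  x 0.01 45 y mean -0.1525 z90 0.0486
  x 0.02 32 y mean -0.1523 z90 0.0478
  x 0.03 33 y mean -0.154 z90 0.0437
  x 0.04 14 y mean -0.1537 z90 0.0438
scene 222 [ 566.2 -152.9] [56.6 78.2] 89.7 z pct [0.0238 0.0408 0.0484 0.0506]
  x -0.03 11 y mean -0.1449 z90 0.0413
  x -0.02 41 y mean -0.1484 z90 0.0482
  x -0.01 24 y mean -0.1464 z90 0.049
  x 0 31 y mean -0.1441 z90 0.0487
  x 0.01 26 y mean -0.1454 z90 0.0505
  x 0.02 22 y mean -0.1433 z90 0.0478
  x 0.03 10 y mean -0.1517 z90 0.0451
  x 0.04 4 y mean -0.1481 z90 0.0417
```

Body top at z≈.0485 (home would be .048), flat, axis along x: the weight is home. Now the cover.

Call:
carry_out --steps '[0.4,-0.2,0.4,0,-0.0856,0.4,-0.4,0.8,0,-0.0856,0.4,-0.4,0.8,0,-0.0856]'

```text
clock: 26.0
position: [0.4366, 0.1289, 0.118]
ee_rot: [-0.138, -2.156, 2.153]
force: [0.1, -1.8, 0.9]
width: 0.4
```

Call:
carry_out --steps '[0.4,-0.05,0.4,0,0,0.4,-0.05,0.83,0,0,0.4,-0.05,0.83,0,0,0.4,-0.05,0.83,0,0]'

```text
clock: 26.4
position: [0.4341, 0.2075, 0.1176]
ee_rot: [-0.144, -2.151, 2.153]
force: [0.1, -0.4, -0.4]
width: 0.398
```

```bash
python3 - <<'E'
from h import *
cam('scene');st()
q,e=grab('scene','10');W=cloud('scene',e);g=q.max(2);x,y,Z=[W[...,i] for i in range(3)]
m=(g<90)&(Z>.062)&(Z<.085)&(abs(x-.434)<.03)&(abs(y-.217)<.03);print('knob',m.sum(),W[m].mean(0).round(4) if m.any() else '')
E
```

```text
t 26.4 pos [0.4341 0.2075 0.1176] point [-0.    -0.001 -1.   ] jawdir deg -97.66 F [ 0.14 -0.44 -0.45] w 0.398 j [-0.32  0.36 -0.3   2.03  0.15  0.78 -2.41]
knob 28 [0.4338 0.218  0.0719]
```

Call:
carry_out --steps '[0.4,0,0.09,0,0,0.4,0,0.09,-0.2,0,0.4,0,0.09,-0.4,0,0.4,0,0.09,-0.515,0,0.4,0,0.09,-0.515,0,0,0,0.09,-0.515,0,0,0,0.09,-0.515,0,0,0,0.09,-0.515,0,0,0,0.09,-0.515,0]' --grip_force 6

```text
clock: 27.35
position: [0.434, 0.2161, 0.0669]
ee_rot: [-0.146, -2.15, 2.153]
force: [-1.0, -2.5, 4.8]
width: 0.148
```

```bash
python3 -c "
from h import *
st()"
```

```text
t 27.35 pos [0.434  0.2161 0.0669] point [ 0.    -0.001 -1.   ] jawdir deg -97.73 F [-1.   -2.45  4.76] w 0.148 j [-0.36  0.44 -0.28  2.07  0.2   0.66 -2.47]
```

Call:
carry_out --steps '[0,-0.019,-0.119,0,0,0,-0.018,-0.199,0,0,0,-0.006,-0.28,0,0,0,0.019,-0.357,0,0,0,0.055,-0.429,0,0,0,0.102,-0.495,0,0,0,0.157,-0.554,0,0,0,0.221,-0.603,0,0,0,0.292,-0.643,0,0,0,0.368,-0.671,0,0,0,0.447,-0.688,0,0,0,0.463,-0.69,0,0]'

```text
clock: 28.55
position: [0.4809, 0.1457, 0.0662]
ee_rot: [-0.146, -2.147, 2.153]
force: [-2.4, -6.1, 6.4]
width: 0.15
```

Call:
carry_out --steps '[0,0,0,0,0,0,0,0,0,0]'

```text
clock: 28.75
position: [0.4806, 0.1458, 0.0663]
ee_rot: [-0.146, -2.148, 2.154]
force: [-1.2, -7.3, 6.3]
width: 0.15
```

```bash
python3 -c "
from h import *
st()"
```

```text
t 28.75 pos [0.4806 0.1458 0.0663] point [-0.001 -0.003 -1.   ] jawdir deg -97.8 F [-1.16 -7.33  6.3 ] w 0.15 j [-0.2   0.46 -0.27  2.03  0.19  0.68 -2.3 ]
```

Call:
carry_out --steps '[0,0.015,0,0,0,0,0.03,0,0,0,0,0.03,0,0,0]'

```text
clock: 29.05
position: [0.4833, 0.1452, 0.0662]
ee_rot: [-0.146, -2.146, 2.154]
force: [-1.9, -9.1, 6.5]
width: 0.149
```

```bash
python3 -c "
from h import *
st()"
```

```text
t 29.05 pos [0.4833 0.1452 0.0662] point [-0.001 -0.004 -1.   ] jawdir deg -97.81 F [-1.92 -9.08  6.48] w 0.149 j [-0.19  0.46 -0.27  2.02  0.19  0.68 -2.3 ]
```

Call:
carry_out --steps '[0.4,0,0,0,0,0.4,0,0,0,0,0.4,0,0,0.4,0,0.4,0,0,0.9,0,0.4,0,-0.5,0.9,0,0.4,0,-1,0.9,0]'

```text
clock: 29.65
position: [0.4847, 0.049, 0.1582]
ee_rot: [-0.145, -2.158, 2.155]
force: [0.6, -1.0, 0.4]
width: 0.396
```

Call:
carry_out --steps '[0.4,-0.2,-0.5,0.1,0,0.4,-0.4,-1,0.3,0,0.4,-0.4,-1,0.3,0]'

```text
clock: 29.95
position: [0.4419, -0.0566, 0.1875]
ee_rot: [-0.152, -2.147, 2.151]
force: [0.1, 0.7, 0.3]
width: 0.397
```

```bash
cat > k.py <<'E'
from h import *
cam('top');cam('scene');st()
for t in(0,11):
    for n in('top','scene'):
        if t: grab(n,'11')
        z=np.load(f'{n}_{t}.npz');p,e=z['p'],z['d'];W=cloud(n,e);g=p.max(2);x,y,Z=[W[...,i] for i in range(3)]
        m=(g<90)&(Z>.064)&(Z<.085)&(abs(x-.472)<.03)&(abs(y-.15)<.03);print(t,n,'knob',m.sum(),W[m].mean(0).round(4) if m.any() else '')
p=np.load('top_11.npz')['p'];q=np.load('scene_11.npz')['p']
r=lambda a,s:cv2.resize(a,s,interpolation=3)
cv2.imwrite('pics/fin.png',np.vstack([np.hstack([r(p[160:250,160:260],(400,300)),r(q[215:290,190:290],(400,300))]),np.hstack([r(p[180:240,300:380],(400,300)),r(q[175:235,300:380],(400,300))])])[...,::-1])
E
python3 k.py
```

```text
t 29.95 pos [ 0.4419 -0.0566  0.1875] point [ 0.001 -0.002 -1.   ] jawdir deg -98.03 F [0.09 0.74 0.3 ] w 0.397 j [ 0.21  0.2  -0.24  2.03  0.06  0.92 -1.77]
0 top knob 14 [0.477  0.1456 0.0761]
0 scene knob 23 [0.476  0.1478 0.0722]
11 top knob 14 [0.477  0.1456 0.076 ]
11 scene knob 22 [0.4755 0.1479 0.0735]
```

View pics/fin.png

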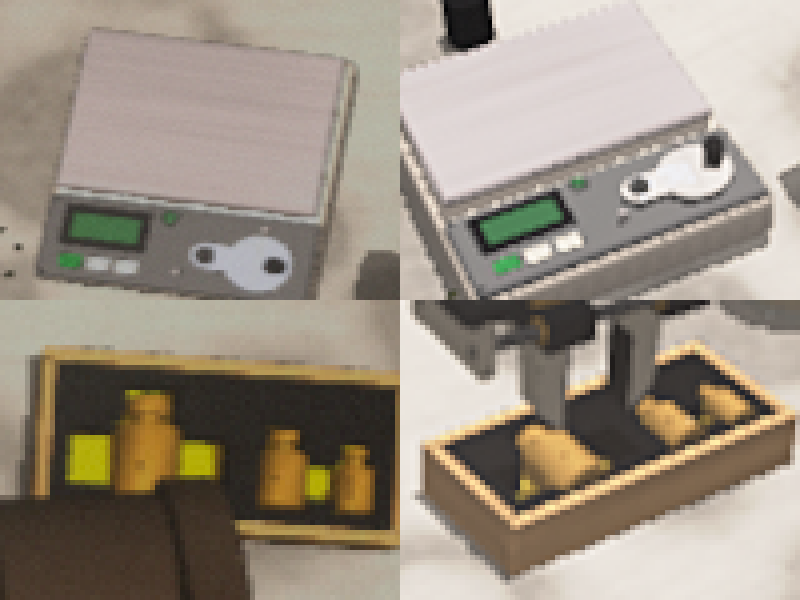

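```bash
python3 - <<'E'
from h import *
# compare bystander areas and cover between the first and last top picture
a=np.load('top_0.npz')['p'].astype(int);b=np.load('top_11.npz')['p'].astype(int)
A=cv2.GaussianBlur(abs(a-b).max(2).astype('uint8'),(5,5),0)
for n,(u,v) in dict(timer=(283,270),brush=(185,273),mug=(138,220),egg1=(420,233),egg2=(411,258),w200=(358,215),w100=(371,215),cover=(222,239)).items():
    print(n,A[v-14:v+14,u-14:u+14].mean().round(1),(A[v-14:v+14,u-14:u+14]>40).sum())
E
```

```text
timer 78.4 728
brush 16.1 0
mug 13.3 0
egg1 15.3 0
egg2 14.1 0
w200 8.7 13
w100 9.7 0
cover 13.5 0
```

The last picture shows the cover disc over the key exactly as at the start. The weight lies in its recess with the knob toward tray +x, and the gripper is clear of everything. I hand in.

```bash
python3 -c "
from h import *
st();print(arm.sign_off())"
```

```text
t 30.05 pos [ 0.4433 -0.0535  0.1872] point [ 0.002 -0.001 -1.   ] jawdir deg -97.9 F [-0.05  0.41 -0.51] w 0.402 j [ 0.21  0.2  -0.24  2.03  0.06  0.92 -1.78]
the job is handed in; nothing more can be done
None
```

I handed the job in at 30 s with every step done; the sign-off gives no verdict.

**What I did**
- **Cover and key:** I swung the cover aside by its knob. I then pressed the key with one finger to its bottom stop (4.2 N, then 15.7 N as it bottomed), held it for over 1 s and let it up.
- **Weight:** It would not tip on the platter because the base slid, so I rolled it over the platter's front edge. I then regrasped it by the body, lowered it into its recess without contact, and swung the cover shut.

**Last checks**
- **Weight home:** The body top measured about 48.5–49.5 mm above the table, against 48 mm when fully home. It lay flat with the knob toward the tray's +x.
- **Cover shut:** The knob was back where it started, to within 0.5 mm in both views.
- **Bystanders:** The brush, mug, eggs and small weights looked unchanged from the first picture.
- **Robot:** The gripper was clear of everything at hand-in.

**Checks that disagreed or could not be made**
- **Timer:** The arm hid it in the last top view, so I did not re-check it. The arm stayed well above it throughout.
- **Body width:** The gripper read 39.3 mm where I expected about 38 mm, possibly a slight roll in the grip.
- **Recess position:** The estimates for the recess y differed by about 2–4 mm between edges and cameras. I used a middle value.

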